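# Seat a keyed shaft in a pulley hub and hold it for the set screw

## Task

I am assembling a wire feeder's drive pulley: press the fixture's hinged clamp plate down until it snaps shut under its catch, trapping the pulley. Then take the keyed shaft (thick, flat-sided head) from the wooden block, leaving the plain spindle there, put it into the pulley's hub through the plate's window, turn it until its key slips into the keyway and press it fully home, collar against hub. A spring pushes the shaft back out, so finish still gripping the shaft and holding it pressed home, while I tighten the set screw.

Things in the scene. Friction and masses are not known exactly. Their poses are not given: they have to be found in the camera images.
- fixture: Aluminium assembly fixture fixed to the bench, base 200 x 110 x 14 mm. Origin on the bench under the pulley's axis; z up, x from the catch post (robot's side) to the hinge. Catch post 40 mm wide at x = -99 to -83 mm, top at 59 mm, its ball catch faces the hinge. Nest walls along x, 38 mm high. The timing pulley in it is 70 mm across and turns only stiffly (1.2 N m).
- clamp_plate (a joint): Hinge angle of the steel clamp plate, rad: 0 = shut and latched; grows as the free edge (catch post's side) rises; starts 0.6 to 1.1. Stiff hinge: it stays where it is left. At about 0.08 its nose meets the catch's sprung ball; some 8 N on the pad make it snap under the ball to 0, where it stays.
- clamp_hinge (a point): Centre of the clamp plate's hinge axis, which runs along the fixture's y, 75 mm from the pulley's axis, 41.5 mm above the bench; axes as the fixture's. The plate is 6 mm thick, its mid-plane through this axis, 98 mm wide, reaching 153 mm from the axis; its round window of 62 mm is centred 75 mm from it.
- clamp_pad (a point): Where to press: top of the ribbed rubber thumb pad (22 x 44 mm) near the plate's free edge, 132 mm from the hinge axis and 5 mm above the plate's mid-plane. z is the plate's outward normal, -x points to the free edge. With the plate shut it lies at x = -57 mm of the fixture, 46.5 mm above the bench.
- hub_mouth (a point): Centre of the hub's top face on the vertical pulley axis, 58 mm above the bench, 13 mm above the shut plate; axes as the fixture's. Boss 44 mm across, bore 21.5 mm. One keyway, 10 mm wide, out to 16 mm from the axis, full depth, shows as a notch in the top face. It points anywhere within 0.6 rad either side of the fixture's -x: these axes do not tell where, look or feel for it.
- parts_block: Wooden block 64 x 170 x 48 mm fixed to the bench; origin under its centre, z up, y along its length. Bores at y = +45 and -45 mm hold the keyed shaft and the plain spindle, either way round, each hanging by its collar on the block's top face. A shaft must be lifted 45 mm to come clear.
- shaft_grip (a point): Centre of the keyed shaft's head, the place to grip. The head is 38 mm tall (19 mm up and down from here), 24 mm round, with two flats 16 mm apart facing this frame's +x and -x: grip across them. Under it the collar, 40 mm across, 10 mm thick; its underside, 29 mm below this point, seats on the hub's top face. z points up the shaft, the key is on its -x side.
- keyed_shaft: The steel shaft, 0.24 to 0.36 kg; origin on its axis at the collar's underside, axes as shaft_grip. In the block the key points within 0.4 rad of the block's -x. Below the collar it is 20 mm thick and 42 mm long with a chamfered foot.
- key_end (a point): Centre of the key's lower end: on the shaft's -x side, 11 mm from its axis, 30 mm below the collar's underside. The key is 8 mm wide and reaches 14.5 mm from the axis. The 12 mm of plain shaft below it enter the bore before the key meets the hub's face. The last 8 mm of travel press a sprung seat in the bore, 6 rising to 10 N.
- idler_head (a point): Centre of the slim round head (12 mm across, 24 mm tall) of the plain spindle without a key in the block's other bore; collar 40 mm across, 6 mm thick below it. It stays there.
Mind the look-alikes: they are no part of the job. Leave any orange or turquoise look-alike of the keyed_shaft alone.

How it is judged:
By the outcome, as a careful person would: the job done as asked, in the order asked, and still so for the second after the job is handed in, while the arm keeps its last pose, push and grip.
It also fails if it takes over 64 s, if anything falls off the work surface, if the arm or the gripper's body presses on something with over 40 N, if the wrist force passes 120 N, or if a joint passes its speed limit or range.

## Robot

A 7-joint arm with a two-finger parallel gripper is mounted at the origin on a cart in front of the work surface, level with it; the furniture and walls round the work are solid. World frame = base frame: x ahead of the robot, y to its left, z up, the work surface at z = 0. Lengths are in mm, angles in rad, forces in N, time in s.
With the tool pointing down it reaches from about 400 to 875 mm from the base axis. Payload 19.3 kg.
Tool frame: the origin (TCP) lies at the very end of the fingers, on their centre line; the grasp point (between the pads) lies 19 mm behind it (grip_point_offset is the z of the grasp point in the tool frame, in mm); z points along the fingers, x is the direction in which the jaws open and shut, and the axes are right-handed (so a half turn about z gives the same grasp; the last joint's range is limited). The gripper opens to 85 mm and grips with 20 to 120 N. Pads are 22 mm wide; open, the fingers measure 114 mm over their backs; the gripper's body (76 mm by 85 mm) begins 54 mm behind the grasp point. The pads swing forward as they close: fully open they stand 13 mm farther back than shut.
Start: joints at [-0.07, 0.521, -0.036, 1.599, 0.021, 1.021, -0.113], TCP at [624.992, -0.025, 231.291] pointing down, gripper open.
Joint ranges: [-2.91, 2.91], [-0.3, 2.13], [-1.5, 1.42], [0.17, 2.43], [-1.26, 4.41], [0.16, 1.93], [-2.52, 2.52]. Speed limits (rad/s): [1.89, 1.89, 2.39, 2.39, 3.01, 3.01, 3.01].

## Interface

Orientations are given as a 3x3 rotation matrix whose columns are the frame's x, y, z axes.
In Python, from workcell import movep, movel, goto_joints, open_gripper, clamp, wait, inverse_kinematics, read_state, camera, PlanningError, finish_job, grip_point_offset gives the robot as it stands. Calls block until the motion is done:
- movep(position, orientation): joint-space move of the TCP to a pose.
- movel(position, frame=None, max_speed=150, guard=None): straight line of the TCP; frame=None keeps the orientation; max_speed is the mean speed in mm/s. With guard (N) it stops when the force on the tool has changed by that much, and returns True; else False.
- goto_joints(angles): joint-space move.
- open_gripper() and clamp(): open the fingers fully, or close them until they stop; the grip force is fixed at half the most.
- wait(seconds).
- inverse_kinematics(position, orientation): joint angles nearest the present ones, or None.
- read_state(): the state.
- camera(name): name is "scene" or "side" or "wrist"; returns a dict with "image" (384x512x3 uint8, blue, green, red), "range_z" (384x512 float32, mm along the optical axis (not along the pixel's ray), 0 where there is no reading), "fx", "fy", "cx", "cy" (pixels), "dist_coeffs" ([k1, k2, p1, p2, k3] as OpenCV has them; the pictures are not rectified), "cam_to_world" (4x4, takes a point from camera to world coordinates). Camera axes: x right, y up, looking along -z (the intrinsics and any distortion apply to the point x, -y, -z); pixel columns grow to the right and rows downward; lengths in mm; the calibration is good to about 2 mm. A picture is of the moment at which its call begins.
A pose or a line that the arm cannot do raises PlanningError and nothing moves.
- finish_job(): hands the job in, once; it reports no verdict.
The state is a dict: "time": time; "qpos": joint angles; "qvel": joint speeds; "joint_efforts": joint torques, N m; "eef_pos": TCP position; "tool_rot": TCP orientation; "ft_force": force on the tool from outside, world axes, zero at the start; "torque": the same for the moment, N m; "finger_gap": finger opening in mm.
Only numpy, scipy, OpenCV 4.12 (cv2) and the standard library are available. Lean on these libraries where they do the work, as an engineer would, in place of code of your own. Each camera call takes 0.05 s, during which the arm holds its last target.

## Working session

There is one attempt and no reset: what is moved stays moved. The work goes in short steps, each a Python script; the robot and the scene stay as the last script left them, time stands still between calls to the robot, and variables do not carry over. Pictures are saved under pics/ and viewed, and the job is handed in when it is done.

```bash
ls; mkdir -p pics; python3 - <<'E'
from workcell import *
import cv2,pickle
d={}
for n in ("scene","side","wrist"):
    c=camera(n); d[n]=c; cv2.imwrite(f"pics/a_{n}.png",c["image"]); print(n,c["fx"],c["cx"],c["cy"],c["dist_coeffs"]); print(c["cam_to_world"])
pickle.dump(d,open("a.pkl","wb"))
s=read_state(); print(s)
E
```

```text
pics
scene 453.77674867339243 251.13156745857415 192.05681434954522 [0.05213111 0.         0.         0.         0.        ]
[[-6.85816654e-01  3.54628224e-01 -6.35526820e-01 -8.12101360e+01]
 [-7.27666293e-01 -3.19085509e-01  6.07195358e-01  6.79001796e+02]
 [ 1.25412125e-02  8.78876135e-01  4.76885162e-01  5.09081774e+02]
 [ 0.00000000e+00  0.00000000e+00  0.00000000e+00  1.00000000e+00]]
side 446.8550282630253 259.086796307 194.84680283334117 [-0.17161165  0.          0.          0.          0.        ]
[[-9.99108637e-01  2.45708288e-02 -3.43250036e-02  4.80946897e+02]
 [-4.21890129e-02 -6.08589151e-01  7.92363131e-01  1.02191050e+03]
 [-1.42080600e-03  7.93104986e-01  6.09083296e-01  7.53366159e+02]
 [ 0.00000000e+00  0.00000000e+00  0.00000000e+00  1.00000000e+00]]
wrist 265.02553490801955 255.66257368895768 191.483211441651 [-0.04048824  0.          0.          0.          0.        ]
[[ 9.99998409e-01 -9.47293542e-04  1.51165741e-03  6.25144621e+02]
 [ 4.53926481e-04  9.54590922e-01  2.97919393e-01  7.41868023e+01]
 [-1.72523155e-03 -2.97918233e-01  9.54589833e-01  3.72868369e
[... 185 characters left out ...]
2, -0.11281075]), 'qvel': array([-0.00027587, -0.00237912,  0.00171586, -0.00108961, -0.00179383,
       -0.0004583 ,  0.00027176]), 'joint_efforts': array([ 4.00798544e-04, -9.27376485e+01,  1.98035471e+00, -3.70049715e+01,
        1.79930578e-02,  6.46477114e-03, -1.41420460e-05]), 'eef_pos': array([ 6.24758576e+02, -3.52922033e-02,  2.30867448e+02]), 'tool_rot': array([[ 9.99999662e-01, -4.34748461e-06, -8.22421629e-04],
       [-4.41917659e-06, -9.99999996e-01, -8.71700094e-05],
       [-8.22421247e-04,  8.71736143e-05, -9.99999658e-01]]), 'ft_force': array([ 0.21562229, -0.68908875, -0.0478413 ]), 'torque': array([ 0.00695108,  0.01143506, -0.03842806]), 'finger_gap': 85.57874011366518}
```

View pics/a_scene.png

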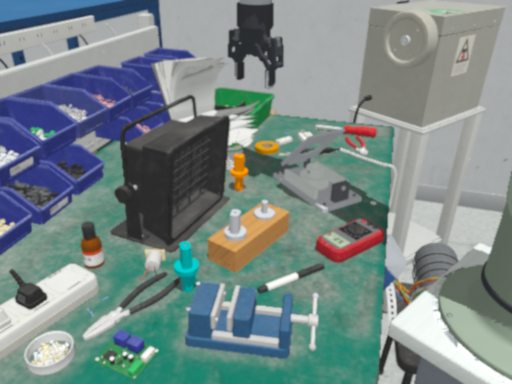

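View pics/a_side.png

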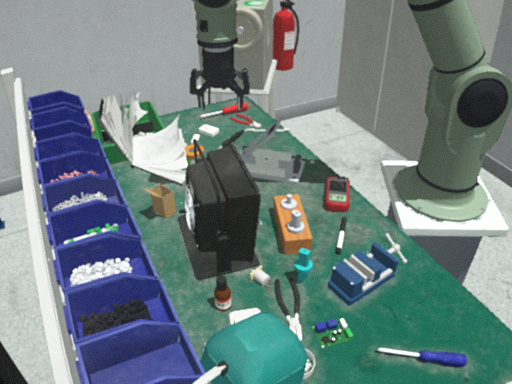

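View pics/a_wrist.png

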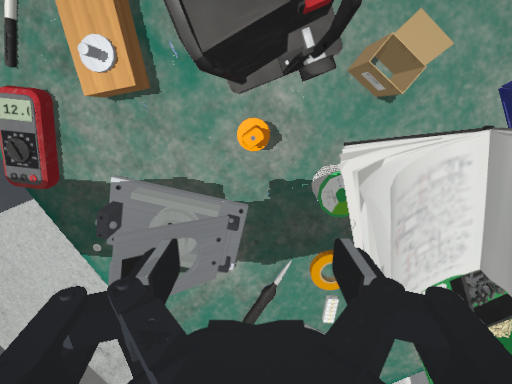

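```bash
cat > h.py <<'E'
import numpy as np,cv2,pickle
def K(c): return np.array([[c["fx"],0,c["cx"]],[0,c["fy"],c["cy"]],[0,0,1.]])
def ray(c,px):
    u=cv2.undistortPoints(np.array(px,float).reshape(-1,1,2),K(c),np.array(c["dist_coeffs"],float)).reshape(-1,2)
    d=np.c_[u[:,0],-u[:,1],-np.ones(len(u))]
    M=c["cam_to_world"]; return M[:3,3],d@M[:3,:3].T
def onz(c,px,z):
    o,d=ray(c,px); return o+d*((z-o[2])/d[:,2])[:,None]
def depth(c,px):
    o,d=ray(c,px); p=np.array(px).reshape(-1,2).astype(int)
    return o+d*c["range_z"][p[:,1],p[:,0]][:,None]
def cloud(c):
    h,w=c["range_z"].shape; uu,vv=np.meshgrid(np.arange(w),np.arange(h))
    o,d=ray(c,np.c_[uu.ravel(),vv.ravel()]); P=o+d*c["range_z"].ravel()[:,None]
    P[c["range_z"].ravel()==0]=np.nan
    return P.reshape(h,w,3)
def proj(c,P):
    M=np.linalg.inv(c["cam_to_world"]); q=np.array(P).reshape(-1,3)@M[:3,:3].T+M[:3,3]
    q=np.c_[q[:,0],-q[:,1],-q[:,2]]
    return cv2.projectPoints(q,np.zeros(3),np.zeros(3),K(c),np.array(c["dist_coeffs"],float))[0].reshape(-1,2)
def crop(c,x0,y0,x1,y1,s,name):
    cv2.imwrite("pics/"+name,cv2.resize(c["image"][y0:y1,x0:x1],None,fx=s,fy=s,interpolation=cv2.INTER_CUBIC))
E
python3 - <<'E'
from h import *
d=pickle.load(open("a.pkl","rb"))
np.set_printoptions(precision=1,suppress=True)
for n,px in [("scene",[(235,215),(265,204),(239,158),(186,250),(212,240),(288,212),(290,185),(340,190),(300,140)]),("side",[(296,215),(289,197),(303,258),(290,240),(305,245)]),("wrist",[(97,52),(253,134),(70,40),(118,190),(240,210),(175,215),(115,265),(228,285)])]:
    print(n); print(np.c_[px,depth(d[n],px)])
crop(d["scene"],190,120,390,280,4,"b_scene.png")
crop(d["wrist"],0,0,300,300,2,"b_wrist.png")
crop(d["side"],220,100,340,290,3,"b_side.png")
E
```

```text
scene
[[ 235.   215.   425.9  232.5   96.9]
 [ 265.   204.   441.3  142.8   77.7]
 [ 239.   158.   617.1   51.3   87. ]
 [ 186.   250.   405.8  352.1   91.3]
 [ 212.   240.   449.3  266.6   48.3]
 [ 288.   212.   423.9   95.1   48.6]
 [ 290.   185.   540.8  -41.4   15.5]
 [ 340.   190.   413.8  -59.8   46.2]
 [ 300.   140.   727.6 -290.4    5.8]]
side
[[296.  215.  430.5 237.7  95.1]
 [289.  197.  444.7 144.6  74.6]
 [303.  258.  417.1 354.   74.4]
 [290.  240.  442.4 267.5  44.3]
 [305.  245.  406.4 262.8  25. ]]
wrist
[[  97.    52.   452.3  135.3   60.9]
 [ 253.   134.   621.9   49.2   91.1]
 [  70.    40.   416.   151.    48.5]
 [ 118.   190.   427.2  -35.8   13.8]
 [ 240.   210.   602.   -65.2   16. ]
 [ 175.   215.   514.3  -64.1   38. ]
 [ 115.   265.   487.4  -70.5  151. ]
 [ 228.   285.   578.9 -203.3    3. ]]
```

View pics/b_scene.png

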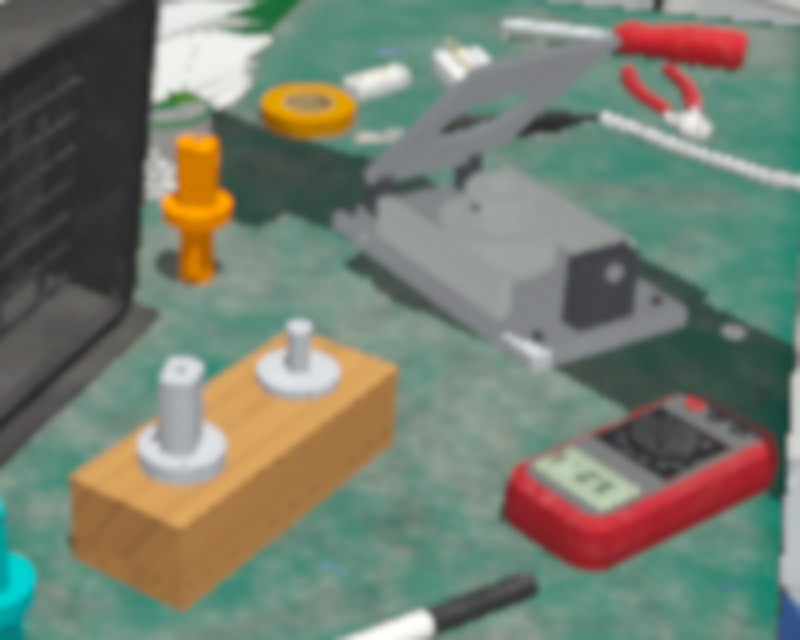

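View pics/b_wrist.png

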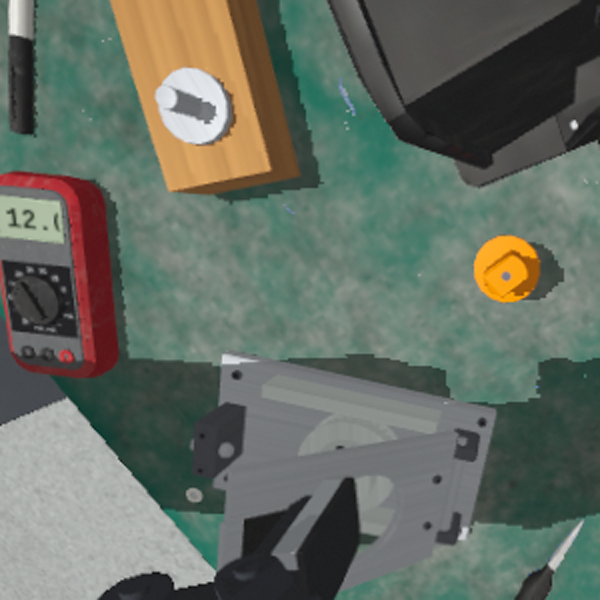

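View pics/b_side.png

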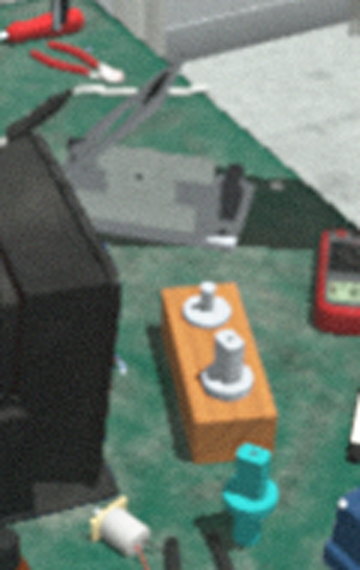

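Candidates: thick silver flat‑sided head at scene (235,222); slim spindle (265,210); orange look‑alike (239,172); turquoise (186,262). I choose (235,222), the thick silver head in the wooden block; the crop shows its flats and collar. Next, a closer look at the fixture.

```bash
python3 - <<'E'
from workcell import *
from h import *
R=np.diag([1.,-1,-1])
movep([520,-175,300],R)
c=camera("wrist"); pickle.dump(c,open("c.pkl","wb")); cv2.imwrite("pics/c.png",cv2.resize(c["image"],None,fx=1.5,fy=1.5))
P=cloud(c)
print(read_state()["time"],c["cam_to_world"][:3,3])
E
```

```text
1.0667 [ 520.58140905 -100.14731152  441.95871315]
```

View pics/c.png

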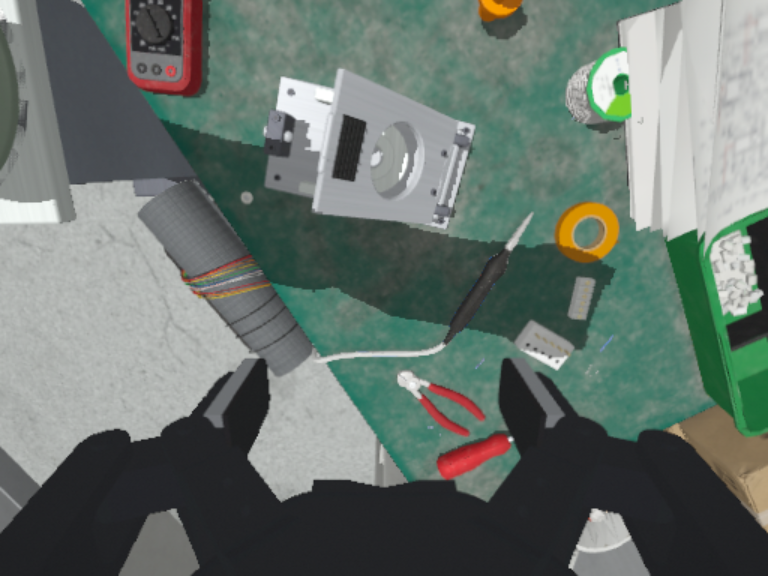

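The wrist view shows the raised plate: pad at (348,148), window (397,158), hinge along (468,130)-(440,225), catch post (278,133) of the 1.5x picture. Fit the plate plane.

```bash
python3 - <<'E'
from h import *
np.set_printoptions(precision=2,suppress=True)
c=pickle.load(open("c.pkl","rb")); P=cloud(c)
m=np.zeros(P.shape[:2],np.uint8)
cv2.fillPoly(m,[np.array([(343,70),(474,125),(446,226),(314,212)])*2//3],1)
m=(m>0)&(P[...,2]>30)&np.isfinite(P[...,2])
X=P[m]; rng=np.random.default_rng(0)
best=0
for _ in range(300):
    a=X[rng.choice(len(X),3,False)]; n=np.cross(a[1]-a[0],a[2]-a[0]); 
    if np.linalg.norm(n)<500: continue
    n/=np.linalg.norm(n); k=abs((X-a[0])@n)<2
    if k.sum()>best: best=k.sum(); I=k
Q=X[I]; q0=Q.mean(0); n=np.linalg.svd(Q-q0)[2][2]; n*=np.sign(n[2])
a=np.arctan2(np.hypot(n[0],n[1]),n[2]); ex=np.array([n[0],n[1],0]);ex/=np.linalg.norm(ex); yaw=np.arctan2(ex[1],ex[0])
print("n",n,"tilt",a,"yaw",yaw,len(X),best)
u=-np.cos(a)*ex+np.array([0,0,np.sin(a)]); v=np.cross([0,0,1],ex)
# in-plane coords
D=abs((P-q0)@n)<3; D&=(cv2.dilate(m.astype(np.uint8),np.ones((9,9)))>0)
pu=(P[D]-q0)@u; pv=(P[D]-q0)@v
print("u",np.percentile(pu,[.3,1,99,99.7]),"v",np.percentile(pv,[.3,1,99,99.7]))
for lo,hi in [(-60,-40),(-40,-10),(10,40),(40,60)]:
    k=(pu>lo)&(pu<hi); print(lo,np.percentile(pv[k],[1,99]))
for lo,hi in [(-40,-20),(-20,0),(0,20),(20,40)]:
    k=(pv>lo)&(pv<hi); print(lo,pu[k].max(),np.percentile(pu[k],99.5))
# hinge: plane (mid) at z=41.5
# top face is 3mm above midplane
mid=q0-3*n; t=(41.5-mid[2])/u[2]; print("hinge pt",mid+t*u, "t",t, "window z",)
g=cv2.cvtColor(c["image"],cv2.COLOR_BGR2GRAY)
d=((g<75)&m).astype(np.uint8)
nn,lab,st,ce=cv2.connectedComponentsWithStats(d)
for i in range(1,nn):
    if st[i,4]>60:
        o,dd=ray(c,[ce[i]]); pl=q0+2*n; s=((pl-o)@n)/(dd[0]@n); p=o+dd[0]*s
        print(st[i],ce[i],p,(p-q0)@u,(p-q0)@v)
pickle.dump(dict(q0=q0,n=n,a=a,yaw=yaw,u=u,v=v),open("plane.pkl","wb"))
E
```

```text
n [ 0.7  -0.17  0.69] tilt 0.8077339145856453 yaw -0.231190412595285 6721 5625
u [-90.94 -88.71  62.64  63.46] v [-50.91 -50.12  46.12  46.73]
-60 [-49.89  45.94]
-40 [-50.65  46.61]
10 [-50.06  46.  ]
40 [-49.99  45.63]
-40 63.375160465248165 61.360342497547244
-20 64.31391206927854 63.60182585934524
0 64.13092744220575 63.669874634635015
20 61.3315019394708 60.86283811937152
hinge pt [ 581.24 -107.73   41.5 ] t -88.96147826594779 window z
[222  77  22  44 618] [232.4   98.55] [495.3  -89.04 140.7 ] 43.510938481746194 -1.4984293411867569
```

```bash
cat > fx.py <<'E'
import numpy as np
yaw=-0.2312; ex=np.array([np.cos(yaw),np.sin(yaw),0]); v=np.array([-np.sin(yaw),np.cos(yaw),0]); z=np.array([0,0,1.])
H=np.array([580.8,-109.6,41.5])
def pad(a): return H+132*(-np.cos(a)*ex+np.sin(a)*z)+5*(np.sin(a)*ex+np.cos(a)*z)
def rot(t,s=1):
    tz=-(np.sin(t)*ex+np.cos(t)*z); tx=s*v; return np.c_[tx,np.cross(tz,tx),tz]
E
python3 - <<'E'
from workcell import *
from fx import *
np.set_printoptions(precision=2,suppress=True)
print(pad(.81),pad(0))
for s in (1,-1):
  for a,h in ((.81,30),(.4,0),(0,0)):
    R=rot(a*.7,s); print(s,a,inverse_kinematics(pad(a)-R[:,2]*h,R))
E
```

```text
[495.73 -89.57 140.55] [452.31 -79.35  46.5 ]
1 0.81 [ 0.28  0.77 -0.29  1.47  0.08  1.48  1.32]
1 0.4 [ 0.28  0.63 -0.28  1.87  0.13  0.94  1.27]
1 0 [ 0.21  0.59 -0.21  2.15  0.28  0.43  1.11]
-1 0.81 [-0.08  0.79  0.32  1.5  -0.23  1.47 -1.5 ]
-1 0.4 [-0.11  0.64  0.27  1.89 -0.24  0.92 -1.5 ]
-1 0 [-0.11  0.6   0.21  2.17 -0.3   0.4  -1.46]
```

```bash
python3 - <<'E'
from workcell import *
from fx import *
np.set_printoptions(precision=2,suppress=True)
clamp()
R=rot(.81*.7); movep(pad(.81)-R[:,2]*40,R)
print(read_state()["ft_force"],read_state()["finger_gap"],read_state()["time"])
g=movel(pad(.81)-R[:,2]*-4,max_speed=40,guard=6)
s=read_state(); print(g,s["eef_pos"],s["ft_force"],s["time"])
E
```

```text
[-0.1  -0.71  0.52] -0.3111110176708314 2.9083
False [493.8  -89.09 137.28] [-0.09 -0.87  0.59] 4.1583
```

```bash
python3 - <<'E'
from workcell import *
from fx import *
from h import *
np.set_printoptions(precision=2,suppress=True)
R=rot(.81*.7)
g=movel(pad(.81)+R[:,2]*12,max_speed=30,guard=6)
s=read_state(); print(g,s["eef_pos"],s["ft_force"],s["time"])
c=camera("side"); crop(c,180,60,340,200,5,"d_side.png")
c=camera("scene"); crop(c,220,0,400,220,3,"d_scene.png")
E
```

```text
False [489.33 -88.07 130.31] [ 0.06 -0.63 -0.77] 4.575
```

View pics/d_side.png

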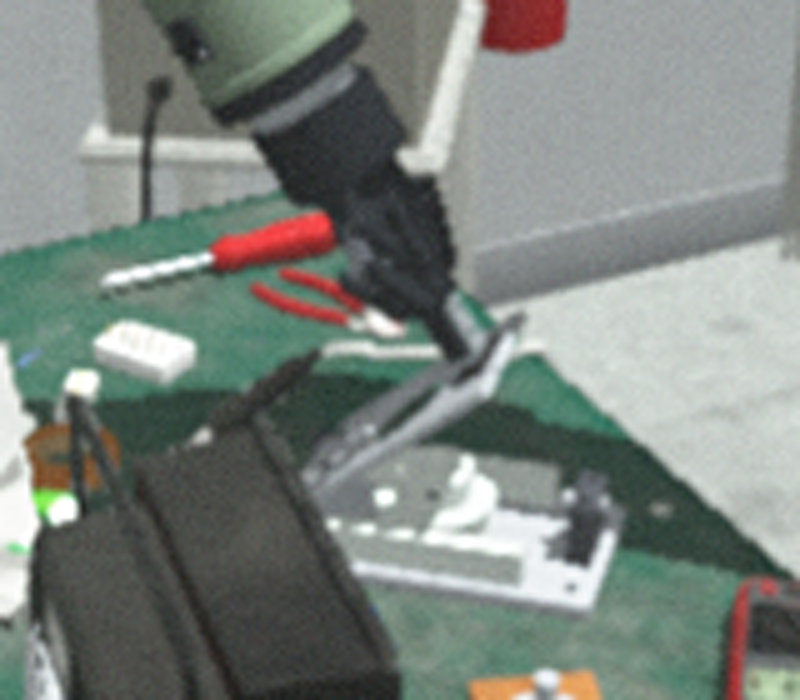

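View pics/d_scene.png

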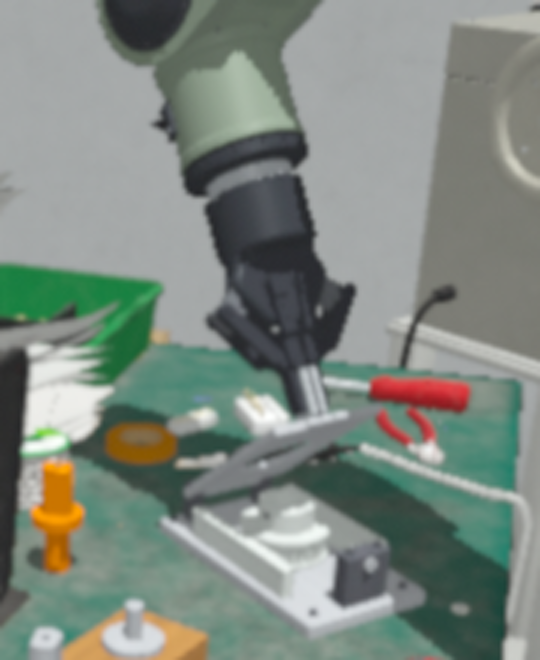

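The plate already moves lightly under the closed fingers. Continue along the arc.

```bash
python3 - <<'E'
from workcell import *
from fx import *
from h import *
np.set_printoptions(precision=2,suppress=True)
for a in (.6,.48,.36,.24,.12):
    g=movel(pad(a),rot(a*.6),max_speed=90,guard=25)
    s=read_state(); print(a,g,s["eef_pos"],s["ft_force"],s["time"])
    if g: break
if not g:
    g=movel(pad(0)-6*z,rot(0),max_speed=25,guard=22)
    s=read_state(); print(g,s["eef_pos"],s["ft_force"],s["time"])
    wait(.2); s=read_state(); print(g,s["eef_pos"],s["ft_force"],s["time"])
E
```

```text
0.6 False [477.37 -85.37 120.95] [ 0.72 -0.96 -0.18] 5.0583
0.48 False [469.34 -83.37 106.93] [ 0.18 -0.56  0.77] 5.3833
0.36 False [462.77 -81.79  93.02] [ 1.06  0.64 -0.11] 5.7083
0.24 False [457.71 -80.6   78.2 ] [-0.25  0.16 -0.1 ] 6.0333
0.12 False [454.37 -79.78  62.76] [ 0.48  0.26 -0.28] 6.3583
True [453.21 -79.71  45.54] [-5.87  1.14 28.52] 7.0417
True [453.18 -79.72  45.56] [-5.85  1.14 27.32] 7.2417
```

```bash
python3 - <<'E'
from workcell import *
from fx import *
from h import *
np.set_printoptions(precision=2,suppress=True)
movel(pad(0)+55*z,max_speed=200)
A=H-75*ex; A[2]=0
movep(A+45*ex+105*z,rot(0))
c=camera("wrist"); pickle.dump(c,open("e.pkl","wb")); 
pr=proj(c,[A+58*z,pad(0)]); print(pr,read_state()["time"])
cv2.imwrite("pics/e.png",cv2.resize(c["image"],None,fx=1.5,fy=1.5))
print(depth(c,[pr[1]]))
E
```

```text
[[258.09 154.6 ]
 [258.21  70.43]] 8.2167
[[452.32 -79.36  46.58]]
```

View pics/e.png

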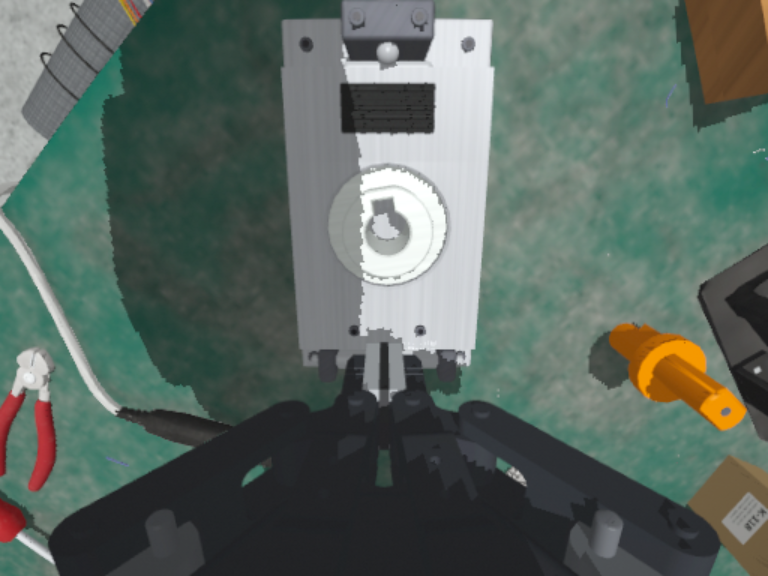

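Plate is shut under the ball, pad height 46.6 as specified. Hub bore at (387,230), keyway notch pointing up to about (382,203). Measure it closely.

```bash
python3 - <<'E'
from fx import *
from h import *
np.set_printoptions(precision=2,suppress=True)
c=pickle.load(open("e.pkl","rb")); A=H-75*ex
# orthorectify z=58 plane: 0.1mm/px, up = -ex, right = v... image 
w=60;s=10;g=(np.arange(w*s)/s-w/2)
X=A+0; pts=(A*[1,1,0]+58*z)+g[None,:,None]*v*1+g[:,None,None]*ex
uv=proj(c,pts.reshape(-1,3)).reshape(w*s,w*s,2).astype(np.float32)
im=cv2.remap(c["image"],uv[...,0],uv[...,1],cv2.INTER_CUBIC)
cv2.line(im,(300,0),(300,599),(0,0,255),1);cv2.line(im,(0,300),(599,300),(0,0,255),1)
cv2.imwrite("pics/e_rect.png",im)
E
```

```text
(no output)
```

View pics/e_rect.png

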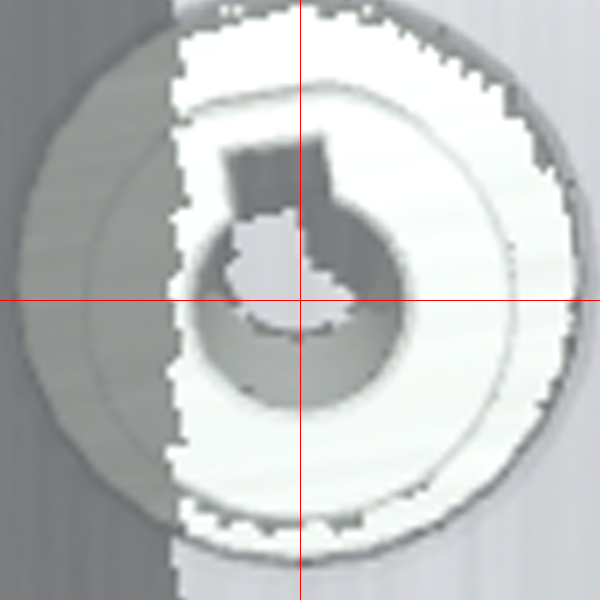

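```bash
python3 - <<'E'
from h import *
np.set_printoptions(precision=0,suppress=True)
d=pickle.load(open("a.pkl","rb"))
for n in ("scene","side"):
    P=cloud(d[n]).reshape(-1,3)
    k=(P[:,0]>250)&(P[:,0]<800)&(P[:,1]>100)&(P[:,1]<600)&(P[:,2]>100)&(P[:,2]<350)
    Q=P[k]; print(n,len(Q),np.percentile(Q,[0.5,2,98,99.5],axis=0))
    for lo in (100,150,200,250):
        q=Q[(Q[:,2]>lo)&(Q[:,2]<lo+50)]; 
        if len(q)>20: print(lo,len(q),np.percentile(q,[1,99],axis=0)[:,:2].tolist())
E
```

```text
scene 10138 [[514. 107. 101.]
 [517. 115. 105.]
 [794. 498. 236.]
 [798. 509. 239.]]
100 2686 [[518.0818739044358, 108.8593196180262], [768.8812146357129, 502.3310457980674]]
150 4936 [[514.2011188035623, 110.35909882618003], [797.9824388981754, 508.644029137831]]
200 2516 [[516.0269567336337, 120.33326460552814], [794.8195031855689, 465.2976006075866]]
side 12385 [[514. 126. 103.]
 [523. 146. 109.]
 [797. 593. 223.]
 [799. 598. 235.]]
100 2140 [[516.6067591587607, 204.16556560052618], [747.9917147241678, 578.941113132815]]
150 8135 [[518.5537893544451, 129.75432589808176], [798.3714195653668, 597.6738207079482]]
200 2110 [[517.0205420374186, 125.1553074227323], [799.0420007903317, 592.3586696738555]]
```

```bash
python3 - <<'E'
from workcell import *
from fx import *
from h import *
np.set_printoptions(precision=2,suppress=True)
R0=np.diag([1.,-1,-1])
movel(read_state()["eef_pos"]+100*z,max_speed=300)
open_gripper()
movep([430,60,240],R0)
movep([430,185,190],R0)
c=camera("wrist"); pickle.dump(c,open("f.pkl","wb")); 
cv2.imwrite("pics/f.png",cv2.resize(c["image"],None,fx=1.5,fy=1.5))
print(read_state()["time"],proj(c,[430,235,97]))
E
```

```text
11.575 [[255.7  137.94]]
```

View pics/f.png

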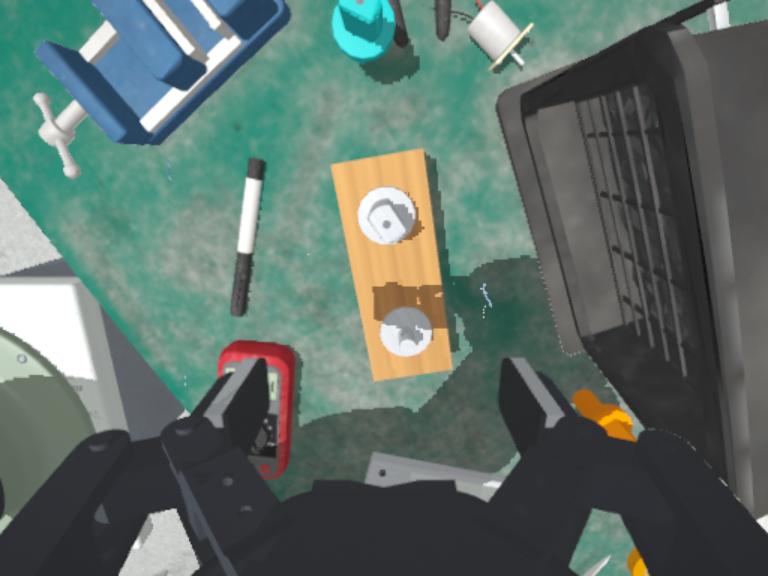

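The keyed shaft's head top is at (385,222) in the 1.5x picture (flats visible, tilted), spindle at (405,332). Rectify the head at z=96.

```bash
python3 - <<'E'
from h import *
np.set_printoptions(precision=2,suppress=True)
c=pickle.load(open("f.pkl","rb"))
c0=onz(c,[(385/1.5,222/1.5)],96)[0]; print(c0)
w=60;s=10;g=(np.arange(w*s)/s-w/2)
for zz,n in ((96,"f_top"),(58,"f_col")):
    pts=np.array([428,235.,zz])+g[None,:,None]*np.array([1,0,0])-g[:,None,None]*np.array([0,1,0])
    uv=proj(c,pts.reshape(-1,3)).reshape(w*s,w*s,2).astype(np.float32)
    im=cv2.remap(c["image"],uv[...,0],uv[...,1],cv2.INTER_CUBIC)
    cv2.line(im,(300,0),(300,599),(0,0,255),1);cv2.line(im,(0,300),(599,300),(0,0,255),1)
    cv2.imwrite(f"pics/{n}.png",im)
# block yaw: orange mask
hsv=cv2.cvtColor(c["image"],cv2.COLOR_BGR2HSV); m=cv2.inRange(hsv,(8,70,120),(25,255,255)); m[:,:200]=0;m[:,320:]=0
P=cloud(c); k=(m>0)&(abs(P[...,2]-48)<3); r=cv2.minAreaRect(P[k][:,:2].astype(np.float32)); print(r)
P=P.reshape(-1,3); k=(P[:,2]>93)&(np.hypot(P[:,0]-428,P[:,1]-235)<25); print(k.sum(),np.median(P[k],0),P[k].min(0),P[k].max(0))
E
```

```text
[430.87 226.08  96.  ]
((439.0128173828125, 180.300537109375), (64.27670288085938, 171.03656005859375), 9.65532398223877)
438 [431.18 225.21  95.38] [420.46 213.22  93.07] [442.85 236.51  97.89]
```

View pics/f_top.png

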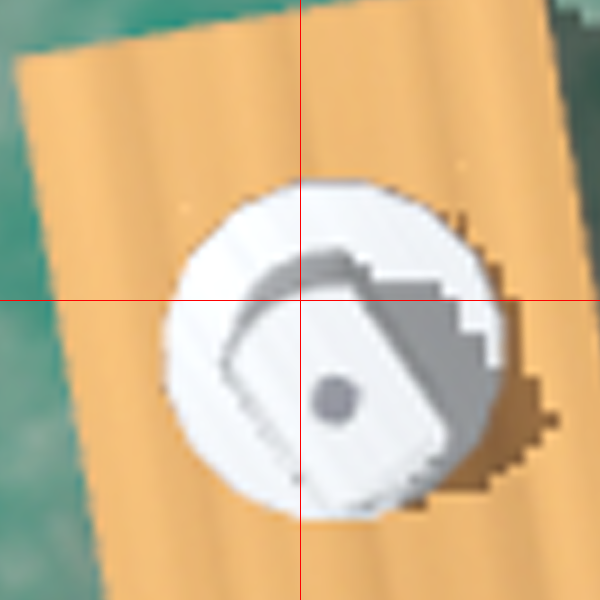

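View pics/f_col.png

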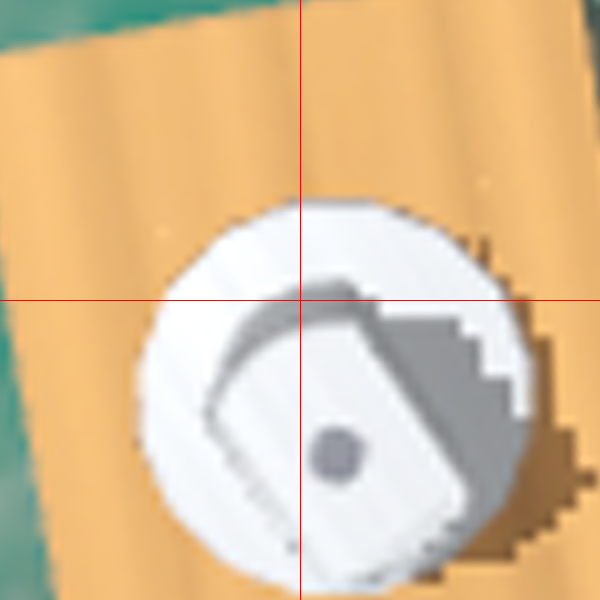

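```bash
cat >> fx.py <<'E'
def rz(th):
    c,s=np.cos(th),np.sin(th); return np.array([[c,-s,0],[s,c,0],[0,0,1]])@np.diag([1.,-1,-1])
E
python3 - <<'E'
from workcell import *
from fx import *
from h import *
np.set_printoptions(precision=2,suppress=True)
R=rz(.58); S=np.array([431.4,225.1,0])
movep(S+150*z,R)
g=movel(S+62*z,max_speed=120,guard=10); s=read_state(); print(g,s["eef_pos"],s["ft_force"],s["time"])
clamp(); s=read_state(); print(s["eef_pos"],s["ft_force"],s["torque"],s["finger_gap"],s["time"])
c=camera("wrist"); cv2.imwrite("pics/g.png",cv2.resize(c["image"],None,fx=1.5,fy=1.5))
E
```

```text
False [431.74 225.21  62.64] [-1.12 -0.36  0.82] 12.95
[431.48 225.1   62.18] [-1.03 -0.84  4.84] [-0.14  0.32  0.02] 14.974975685203862 13.5833
```

View pics/g.png

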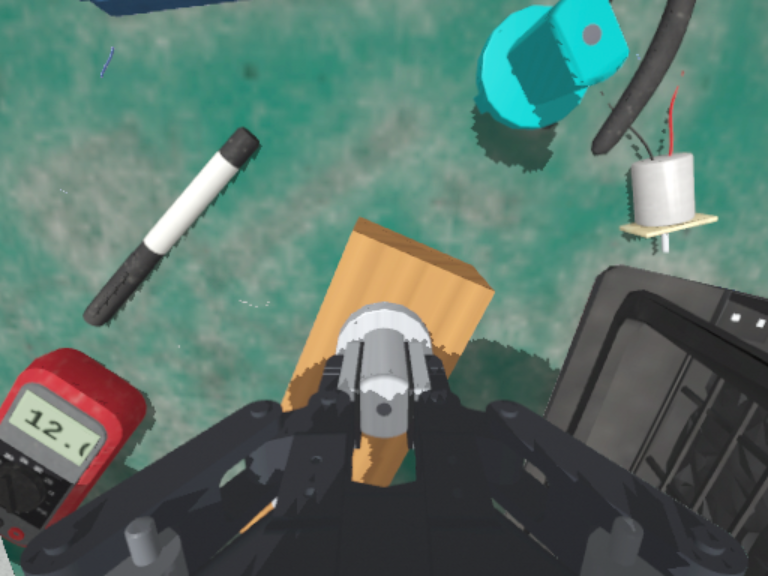

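```bash
python3 - <<'E'
from workcell import *
from fx import *
from h import *
np.set_printoptions(precision=2,suppress=True)
S=np.array([431.48,225.1,0])
movel(S+175*z,max_speed=130); s=read_state(); print(s["eef_pos"],s["ft_force"],s["finger_gap"],s["time"])
C=H-75*ex+.25*ex+.05*v; C[2]=0; print(C)
movep([450,60,185],rz(.2))
movep(C+150*z,rz(-.066))
s=read_state(); print(s["eef_pos"],s["ft_force"],s["torque"],s["finger_gap"],s["time"])
d={}
for n in ("wrist","scene","side"): d[n]=camera(n)
pickle.dump(d,open("g.pkl","wb"))
cv2.imwrite("pics/h_w.png",cv2.resize(d["wrist"]["image"],None,fx=1.5,fy=1.5))
crop(d["scene"],240,40,400,220,4,"h_sc.png"); crop(d["side"],200,80,340,200,5,"h_si.png")
E
```

```text
[431.14 224.87 174.32] [ 0.22  0.82 -2.76] 15.211919604526337 14.65
[508.05 -92.42   0.  ]
[508.13 -91.89 149.46] [ 0.23  1.03 -2.29] [ 0.05 -0.   -0.03] 14.720229553954772 16.0667
```

View pics/h_w.png

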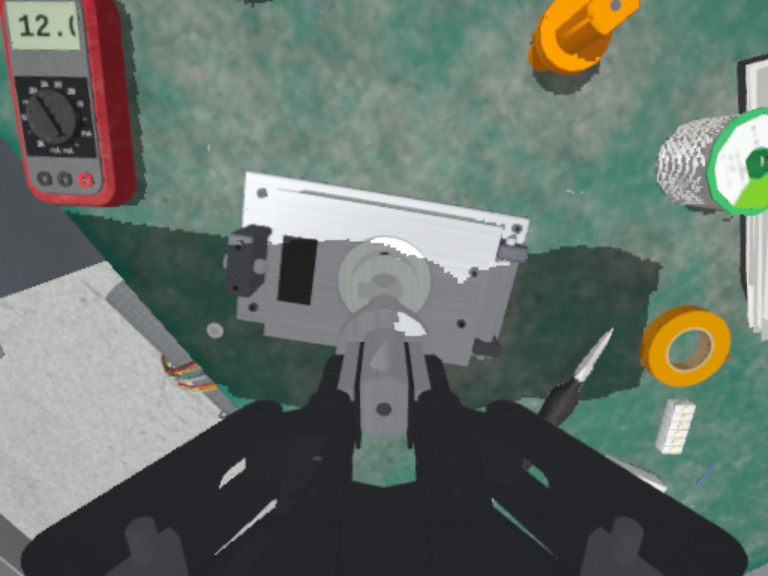

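View pics/h_sc.png

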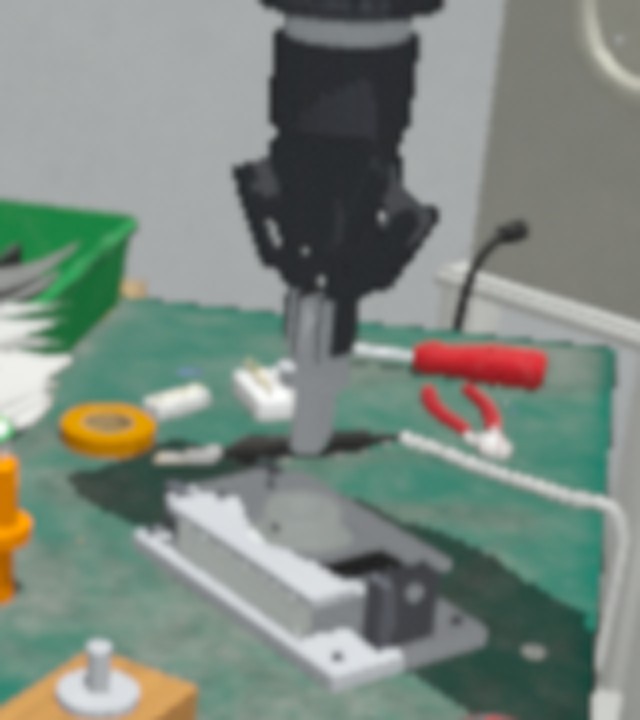

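View pics/h_si.png

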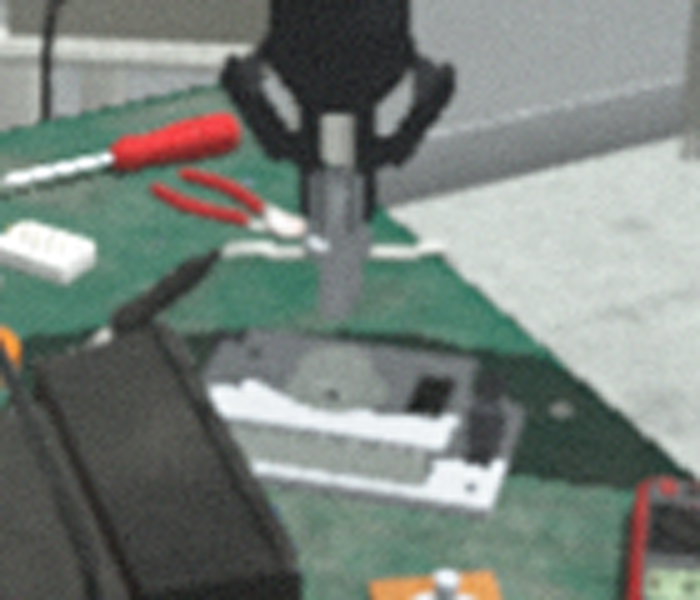

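```bash
python3 - <<'E'
from workcell import *
from fx import *
from h import *
np.set_printoptions(precision=2,suppress=True)
C=np.array([508.05,-92.42,0])
movel(C+120*z,rz(-.066),max_speed=80); wait(.2); s=read_state(); print(s["eef_pos"],s["ft_force"],s["torque"])
g=movel(C+105*z,max_speed=25,guard=7)
s=read_state(); print(g,s["eef_pos"],s["ft_force"],s["torque"],s["finger_gap"],s["time"])
E
```

```text
[508.31 -92.44 120.43] [ 0.09 -0.18 -1.53] [-0.02 -0.03 -0.01]
False [508.06 -92.41 105.  ] [-0.43 -0.29 -1.78] [-0.    0.06 -0.02] 15.10757607597333 17.6917
```

The foot is in the bore without force. Now lower until the key meets the face or slips in.

```bash
python3 - <<'E'
from workcell import *
from fx import *
from h import *
np.set_printoptions(precision=2,suppress=True)
C=np.array([508.05,-92.42,0])
g=movel(C+88*z,max_speed=25,guard=7)
s=read_state(); print(g,s["eef_pos"],s["ft_force"],s["torque"],s["finger_gap"],s["time"])
E
```

```text
False [508.12 -92.4   88.06] [-0.22  0.5  -2.59] [ 0.01 -0.06  0.09] 15.089021901046994 18.525
```

```bash
python3 - <<'E'
from workcell import *
from fx import *
from h import *
np.set_printoptions(precision=2,suppress=True)
C=np.array([508.05,-92.42,0])
g=movel(C+76*z,max_speed=25,guard=15)
s=read_state(); print(g,s["eef_pos"],s["ft_force"],s["torque"],s["finger_gap"],s["time"])
g=movel(C+69*z,max_speed=12,guard=18)
for i in range(2):
    s=read_state(); print(g,s["eef_pos"],s["ft_force"],s["torque"],s["finger_gap"],s["time"]); wait(.4)
d={}
for n in ("wrist","scene","side"): d[n]=camera(n)
pickle.dump(d,open("i.pkl","wb"))
cv2.imwrite("pics/i_w.png",d["wrist"]["image"][150:330,150:360].repeat(3,0).repeat(3,1))
crop(d["scene"],260,80,380,200,5,"i_sc.png"); crop(d["side"],220,100,320,190,6,"i_si.png")
E
```

```text
False [508.27 -92.42  76.13] [-0.68 -0.2   4.72] [0.01 0.11 0.01] 15.149972814921592 19.1583
True [508.38 -92.5   72.17] [-1.56  0.56 12.27] [0.04 0.5  0.03] 15.378075496761596 19.5917
True [508.36 -92.5   72.17] [-2.31  0.57 11.21] [ 0.16  0.62 -0.02] 14.924459145218133 19.9917
```

View pics/i_w.png

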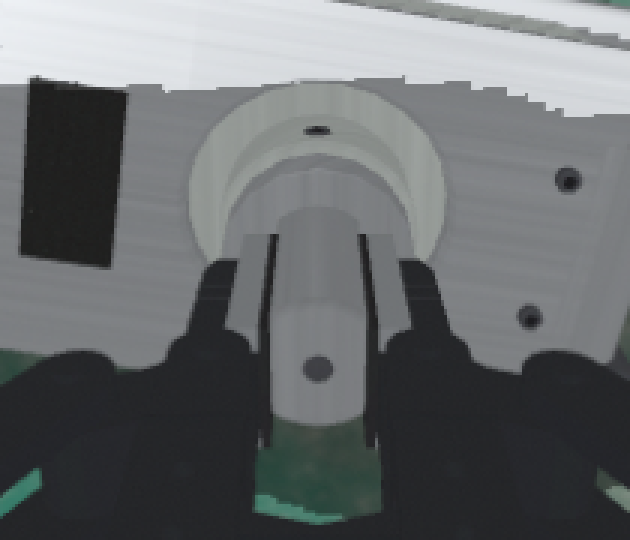

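View pics/i_sc.png

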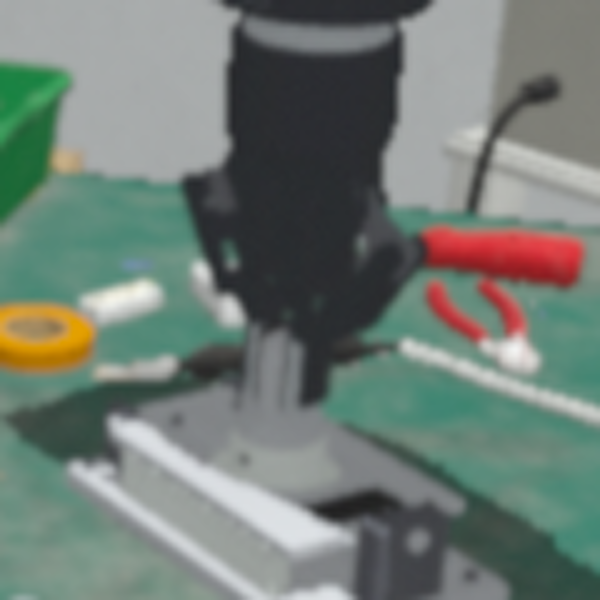

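View pics/i_si.png

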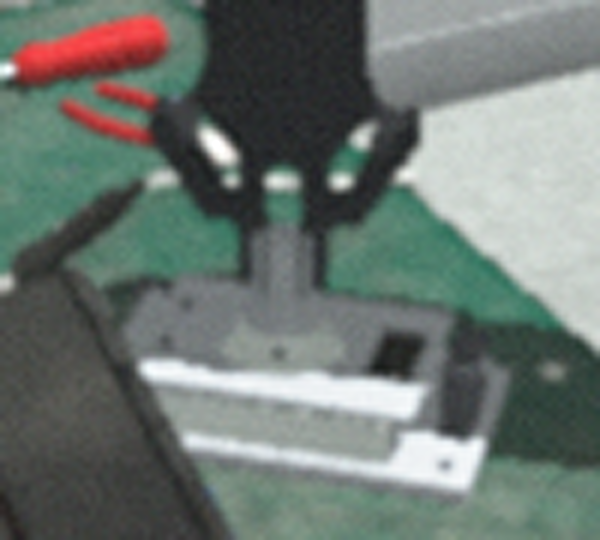

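Collar appears on the hub. I'll verify the hard stop by pressing slightly further (force should rise steeply).

```bash
python3 - <<'E'
from workcell import *
from fx import *
from h import *
np.set_printoptions(precision=2,suppress=True)
p=read_state()["eef_pos"]
for k in range(1,5):
    g=movel([508.3,-92.45,p[2]-.5*k],max_speed=5,guard=12); wait(.2)
    s=read_state(); print(k,g,s["eef_pos"],s["ft_force"],s["torque"],s["finger_gap"],s["time"])
    if s["ft_force"][2]>22: break
wait(1); s=read_state(); print(s["eef_pos"],s["ft_force"],s["time"])
P=cloud(camera("wrist"))
np.set_printoptions(precision=1)
c=camera("wrist"); px=[(255,222),(256,205),(254,272),(180,205)]; print(np.c_[px,depth(c,px)])
E
```

```text
1 False [508.39 -92.52  72.15] [-3.22  0.81 14.55] [ 0.11  0.78 -0.01] 15.31261354031586 20.9917
2 False [508.43 -92.5   72.1 ] [-5.67  0.82 25.44] [ 0.25  1.52 -0.02] 15.172771941671758 21.4417
[508.46 -92.53  72.12] [-5.55  1.   25.16] 22.4417
[[255.  222.  509.2 -80.6  73.7]
 [256.  205.  510.3 -72.4  67.7]
 [254.  272.  508.  -91.9 106.2]
 [180.  205.  458.4 -77.1  45.9]]
```

```bash
python3 - <<'E'
from workcell import *
finish_job(); s=read_state(); print(s["time"],s["ft_force"],s["eef_pos"])
E
```

```text
the job is handed in; nothing more can be done
the job is handed in; nothing more can be done
```

I pressed the clamp plate shut first, then took the keyed shaft from the block and lowered it into the hub through the plate's window. I turned it to the keyway angle I had measured, and it went fully home. I handed the job in at about 22.5 s with the gripper still holding the shaft pressed down.

Last checks:
- **Plate:** it is shut under the ball, with the thumb pad measured 45.9–46.6 mm above the bench (46.5 expected).
- **Key:** it slipped into the keyway on the first try. There was no contact force on the way down until the spring.
- **Shaft home:** it met a hard stop at TCP height 72.1 mm (72.2 predicted). The top of the collar is at 67.7 mm (68 expected) and the top of the head at 106.2 mm (106 expected).
- **Hold:** the downward push was steady at about 25 N against the spring's 10 N.
- **Other parts:** I did not touch the plain spindle or the orange and turquoise look-alikes.

No check failed. Only my estimate of the plate's starting contact was off: the plate began to move under so little force that the touch guard never tripped. The closing was confirmed by camera instead.

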